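Slide the microtube rack under the reader hood

ROBOT

A 6-joint arm with a two-finger parallel gripper is mounted at the origin on a cart in front of the work surface, level with it; the furniture and walls round the work are solid. World frame = base frame: x ahead of the robot, y to its left, z up, the work surface at z = 0. Lengths are in mm, angles in degrees, forces in N, time in s.
With the tool pointing down it reaches from about 300 to 850 mm from the base axis. Payload 4.2 kg.
Tool frame: the origin (TCP) lies at the very end of the fingers, on their centre line; the grasp point (between the pads) lies 19 mm behind it (env.grip_point_offset is the distance from the TCP to the grasp point, in mm); z points along the fingers, y is the line along which they close (so a half turn about z gives the same grasp; the last joint's range is limited). The gripper opens to 91 mm and grips with 3 to 60 N. Pads are 32 mm wide; open, the fingers measure 118 mm over their backs; the gripper's body (76 mm by 178 mm) begins 60 mm behind the grasp point.
Start: joints at [-74.427, 18.312, 89.639, -0, 72.044, -1.146], TCP at [165.417, -550.709, 213.976] pointing down, gripper open.
Joint ranges: [-177.97, 177.97], [-48.28, 115.42], [12.27, 149.76], [-77.06, 257.06], [2.81, 150.46], [-146.56, 146.56]. Speed limits (degrees/s): [147.25, 147.25, 180, 180, 180, 180].

INTERFACE

Orientations are given as [roll, pitch, yaw] about the fixed x, y, z axes, in that order (R = Rz(yaw) Ry(pitch) Rx(roll)).
In Python, from workcell import env gives the robot as it stands. The module is installed in compiled form; this text tells all that it offers.
- The arm moves only by the tool arm_command, never from a script. Its argument "rows" is a list of rows, each an object with "delta_pos": the shift along the tool's x, y, z in mm, a list of three; "roll": the turn about the tool's z in units of 5 degrees (1.0 is 5 degrees); "jaw": the opening in per cent of the stroke, from 0 (shut) to 100 (fully open). A call has 1 to 20 rows; each row is the pose to reach, as a shift and turn from the pose commanded when the call began, along the tool's axes at that moment; what a row does not reach only later rows make up. A row lasts 1/12 s, in which the tool goes at most 41.7 mm and 7.16 degrees, less where a joint would pass 70% of its speed; a pose out of reach is approached as far as the arm can. A call with a gripper value outside its range is refused whole. The fingers move at their own pace and stop on an object; "squeeze" is the grip in N (left out, the last holds). Time passes only in rows, so rows that repeat a pose let the fingers close. It gives the time, the measured TCP pose, the force, the opening and the grip force at its end, in the units of the state.
- env.state(): the state, without advancing time (a new reading comes with each control period).
- env.grab_frame(name): name is "scene" or "top"; returns a dict with "img" (420x560x3 uint8, blue, green, red), "z_map" (420x560 float32, mm along the optical axis (not along the pixel's ray), 0 where there is no reading), "fov_y" (degrees; the focal length in pixels is half the picture's height over the tangent of half this angle, whatever the lens; pixels are square), "cx", "cy" (the principal point, pixels), "R" (3x3) and "t" (3): a world point X has camera coordinates R X + t. Camera axes: x right, y down, z forward; pixel columns grow to the right and rows downward; lengths in mm; the calibration is good to about 2 mm. A picture is of the moment at which its call begins.
- env.job_done(): hands the job in; it is judged then, once.
The state is a dict: "time_s": time; "qpos": joint angles; "qvel": joint speeds; "effort": joint torques, N m; "ee_pos": TCP position; "ee_rot": TCP orientation; "force": force on the tool from outside, world axes, zero at the start; "torque": the same for the moment, N m; "gripper_width": finger opening in mm; "gripper_force": force on a finger pad.
Only numpy, scipy, OpenCV 4.12 (cv2) and the standard library are available. Lean on these libraries where they do the work, as an engineer would, in place of code of your own. Each camera call takes 0.05 s, during which the arm holds its last target. There are 200 camera calls.

TASK

Slide the pink microtube rack end-first under the low white reader hood on the right, straight in, until its leading end is home against the back stop; its other end stays sticking out. Leave it standing flat on the worktop, and leave the cream rack that lay beside it where it stands.

Things in the scene. Friction and masses are not known exactly. Their poses are not given: they have to be found in the camera images.
- pink_rack: Pink rack of small coloured microtubes, 62 (its x) by 152 (its y) by 42 mm high with caps, about 0.1 kg, loose on the worktop. Top plate at 34 to 38 mm, base at 0 to 3 mm, both 62 mm wide: grip it across its width from above, anywhere along it. Origin: centre of its underside; z up. Both ends are alike, either may lead.
- cream_rack: Cream-coloured tube rack with larger holes, 82 (its x) by 165 (its y) by 52 mm high, loose, a bystander. It lies beside the pink rack, to its left or its right. Origin: centre of its underside.
- reader_hood: Fixed white hood with blue-edged mouth: side walls 8 mm thick, roof, back stop, no floor (the rack slides on the worktop). Origin: on the worktop, mid-mouth; x points level into the tunnel, z up. Tunnel 88 mm wide, 60 high, 85 deep (stop at x = 85 mm: the rack, home, has its centre at x = 9, 67 mm stick out). Roof from x = 0, top at z = 69; a grey box on it, x = 47 to 93, up to z = 89.
Not all that is in view belongs to the job. Of the things that look like the pink_rack, the middle-sized one is meant.

How it is judged:
By the outcome, as a careful person would: the job done as asked, in the order asked, and still so for the second after the job is handed in, with the robot touching nothing.
It also fails if it takes over 40 s, if anything falls off the work surface, if the arm or the gripper's body presses on something with over 40 N, if the wrist force passes 120 N, or if a joint passes its speed limit or range.

## Working session

There is one attempt and no reset: what is moved stays moved. The work goes in short steps, Python scripts to look and compute and a tool call to move; the robot and the scene stay as the last step left them, time stands still between calls to the robot, and variables do not carry over. Pictures are saved under pics/ and viewed, at most 10 in all, crops included, and the job is handed in when it is done.

Besides the shell and the picture viewer there is one more tool, called in YAML: its name, and indented under it one key for each argument. arm_command: Moves the arm, as the interface text tells. Its arguments: {"type":"object","properties":{"rows":{"type":"array"},"squeeze":{"type":"number"}},"required":["rows"]}

```bash
mkdir -p pics
cat > h.py <<'E'
import numpy as np, cv2
from workcell import env
def grab(n):
    f=env.grab_frame(n); np.savez('%s.npz'%n,**f); return f
def world(f):
    z=f['z_map'].astype(float); h,w=z.shape
    fl=h/2/np.tan(np.radians(float(f['fov_y']))/2)
    u,v=np.meshgrid(np.arange(w),np.arange(h))
    P=np.stack([(u-f['cx'])/fl*z,(v-f['cy'])/fl*z,z],-1)
    W=(P-f['t'])@f['R']; W[z==0]=np.nan; return W
E
python3 - <<'E'
from h import *
for n in('scene','top'):
    f=grab(n); cv2.imwrite('pics/%s1.png'%n,f['img']); print(n,-f['R'].T@f['t'],f['fov_y'])
print(env.state())
E
```

```text
scene [-299.7159617  1263.38816208  809.28544053] 52.05804647600044
top [-250.06096795  401.88486878 1291.58739991] 48.4815821639167
{'time_s': 0.1, 'qpos': array([-7.44262215e+01,  1.83445578e+01,  8.96987495e+01, -2.16824368e-05,
        7.20443557e+01, -1.14657685e+00]), 'qvel': array([ 0.08969096, -0.12606137, -0.19589817, -0.04977444,  0.0508495 ,
       -0.03141666]), 'effort': array([-1.70027929e-04, -4.13332200e+01, -2.32509667e+01,  7.28845038e-02,
        4.21768532e-02, -4.47350931e-05]), 'ee_pos': array([ 165.30053786, -550.25435145,  213.2431655 ]), 'ee_rot': array([-1.79912354e+02, -1.73354281e-03,  1.67203608e+01]), 'force': array([0.48754787, 0.73887449, 0.44093039]), 'torque': array([ 0.10409123, -0.00295566, -0.00249967]), 'gripper_force': 0.0, 'gripper_width': 91.37868232322003}
```

View pics/scene1.png

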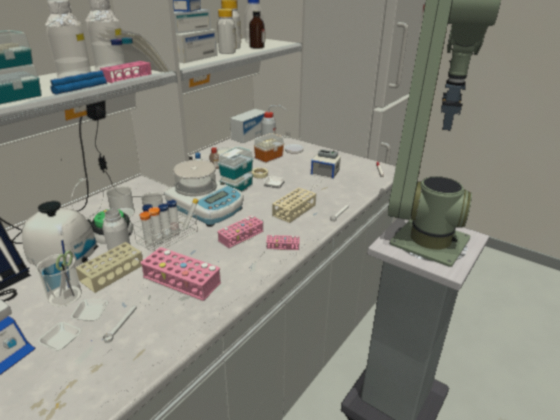

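View pics/top1.png

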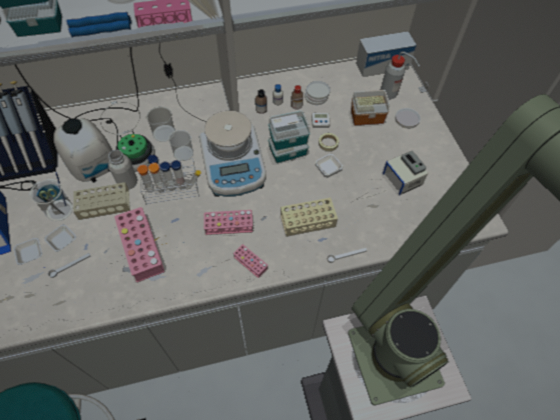

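The pink candidates in the top view are a large one at (137,242), a middle one at (228,221), a small one at (250,261), and one on the shelf at (163,12). The middle one fits; I'll check it against 62x152. The cream rack is at (308,216), and the white hood with the grey box is at (405,172).

```bash
cat >> h.py <<'E'
def blob(W,m,zlo,zhi):
    p=W[m]; p=p[(p[:,2]>zlo)&(p[:,2]<zhi)]
    r=cv2.minAreaRect(p[:,:2].astype(np.float32)); return p,r
E
python3 - <<'E'
from h import *
f=dict(np.load('top.npz')); W=world(f); im=f['img']
hsv=cv2.cvtColor(im,cv2.COLOR_BGR2HSV)
def box(u0,v0,u1,v1):
    m=np.zeros(im.shape[:2],bool); m[v0:v1,u0:u1]=True; return m
for n,b,lo,hi in (('large',(108,200,168,285),12,80),('mid',(198,200,260,242),12,60),('small',(228,240,272,282),8,50),('cream',(272,192,345,240),15,70),('hood',(378,145,435,196),12,110),('hoodroof',(378,145,435,196),60,77),('box',(378,145,435,196),80,110)):
    p,r=blob(W,box(*b),lo,hi); print(n,len(p),np.round(r[0]),np.round(r[1]),round(r[2],1),'z',np.nanpercentile(p[:,2],[5,50,95]).round(),np.round(cv2.boxPoints(r)).tolist())
print('table',[W[v,u].round(1).tolist() for u,v in((200,245),(350,240),(450,200),(370,210))])
c=np.vstack([np.hstack([cv2.resize(im[190:290,190:350],None,fx=4,fy=4,interpolation=2)]),])
c2=cv2.resize(im[140:206,360:466],(640,398),interpolation=2)
cv2.imwrite('pics/c1.png',cv2.resize(np.vstack([c,c2]),(640*3//4,798*3//4)))
E
```

```text
large 2038 [525. 648.] [184. 277.] 83.7 z [23. 54. 61.] [[378.0, 572.0], [653.0, 542.0], [673.0, 724.0], [398.0, 754.0]]
mid 743 [519. 361.] [152.  66.] 80.8 z [32. 38. 44.] [[475.0, 292.0], [540.0, 281.0], [564.0, 431.0], [499.0, 441.0]]
small 436 [390. 298.] [108. 106.] 36.5 z [15. 26. 31.] [[315.0, 309.0], [378.0, 224.0], [465.0, 288.0], [402.0, 373.0]]
cream 1039 [473. 111.] [166.  87.] 89.4 z [20. 51. 56.] [[429.0, 28.0], [516.0, 27.0], [518.0, 193.0], [431.0, 194.0]]
hood 1077 [ 557. -247.] [109. 101.] 13.1 z [22. 70. 91.] [[493.0, -211.0], [516.0, -309.0], [621.0, -284.0], [599.0, -186.0]]
hoodroof 519 [ 557. -247.] [108. 100.] 13.1 z [63. 69. 74.] [[493.0, -211.0], [516.0, -308.0], [621.0, -284.0], [598.0, -186.0]]
box 307 [ 562. -270.] [83. 49.] 12.5 z [82. 88. 93.] [[516.0, -255.0], [526.0, -303.0], [608.0, -285.0], [597.0, -237.0]]
table [[468.8, 460.2, -0.3], [374.3, -1.1, -0.0], [143.3, -41.0, 554.3], [462.7, -99.3, 4.2]]
```

View pics/c1.png

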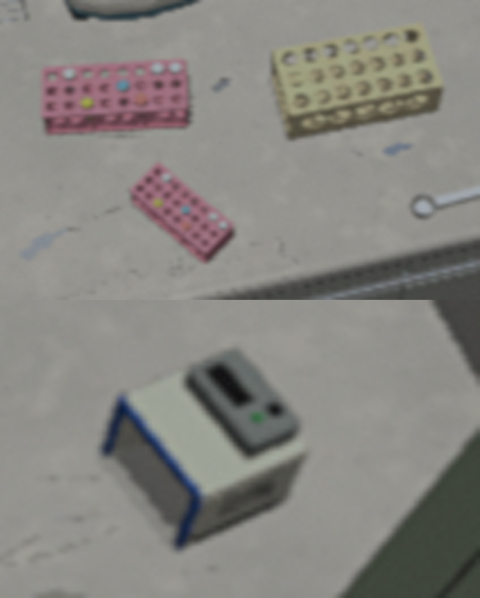

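The middle pink rack measures 152x66, which matches. The hood and cream rack sizes match too. Next I check for obstacles and compute the first move.

```bash
cat >> h.py <<'E'
def rel(pos,yaw):
    """shift along tool axes and roll units to get from the present pose to pos, yaw (tool down)"""
    from scipy.spatial.transform import Rotation as Ro
    s=env.state(); R=Ro.from_euler('xyz',s['ee_rot'],degrees=True).as_matrix()
    d=R.T@(np.array(pos)-s['ee_pos']); dy=(yaw-s['ee_rot'][2]+180)%360-180
    print('t',round(s['time_s'],2),'pos',s['ee_pos'].round(1),'rot',s['ee_rot'].round(2),'-> d',d.round(1),'roll',round(-dy/5,2))
E
python3 - <<'E'
from h import *
f=dict(np.load('top.npz')); W=world(f)
P=W[np.isfinite(W[...,2])]
def chk(n,x0,x1,y0,y1,z):
    m=(P[:,0]>x0)&(P[:,0]<x1)&(P[:,1]>y0)&(P[:,1]<y1)&(P[:,2]>z)
    q=P[m]; print(n,len(q),q[:,2].max().round() if len(q) else '',q.min(0).round() if len(q) else '')
chk('grasp body',425,640,360,470,60)
chk('path',400,660,-200,420,70)
chk('front',150,560,-550,420,60)
p=W[200:242,198:260].reshape(-1,3); p=p[(p[:,2]>33)&(p[:,2]<46)]
print(cv2.minAreaRect(p[:,:2].astype(np.float32)))
rel((528,414,150),80.8)
E
```

```text
grasp body 50 74.0 [615. 360.  60.]
path 189 121.0 [ 553. -199.   70.]
front 2557 759.0 [ 150. -306.   60.]
((518.9039916992188, 361.3682556152344), (151.52984619140625, 65.4391098022461), 80.31057739257812)
t 0.1 pos [ 165.3 -550.3  213.2] rot [-179.91   -0.     16.72] -> d [ 624.8 -819.    64.5] roll -12.82
```

arm_command:
  rows:
    - {"delta_pos": [625,-819,0],"roll": -12.8,"jaw": 100}
    - {"delta_pos": [625,-819,0],"roll": -12.8,"jaw": 100}
    - {"delta_pos": [625,-819,0],"roll": -12.8,"jaw": 100}
    - {"delta_pos": [625,-819,0],"roll": -12.8,"jaw": 100}
    - {"delta_pos": [625,-819,0],"roll": -12.8,"jaw": 100}
    - {"delta_pos": [625,-819,0],"roll": -12.8,"jaw": 100}
    - {"delta_pos": [625,-819,0],"roll": -12.8,"jaw": 100}
    - {"delta_pos": [625,-819,0],"roll": -12.8,"jaw": 100}
    - {"delta_pos": [625,-819,0],"roll": -12.8,"jaw": 100}
    - {"delta_pos": [625,-819,0],"roll": -12.8,"jaw": 100}
    - {"delta_pos": [625,-819,0],"roll": -12.8,"jaw": 100}
    - {"delta_pos": [625,-819,0],"roll": -12.8,"jaw": 100}
    - {"delta_pos": [625,-819,0],"roll": -12.8,"jaw": 100}
    - {"delta_pos": [625,-819,0],"roll": -12.8,"jaw": 100}
    - {"delta_pos": [625,-819,0],"roll": -12.8,"jaw": 100}
    - {"delta_pos": [625,-819,0],"roll": -12.8,"jaw": 100}
    - {"delta_pos": [625,-819,0],"roll": -12.8,"jaw": 100}
    - {"delta_pos": [625,-819,0],"roll": -12.8,"jaw": 100}
    - {"delta_pos": [625,-819,0],"roll": -12.8,"jaw": 100}
    - {"delta_pos": [625,-819,0],"roll": -12.8,"jaw": 100}

```text
time_s: 1.77
ee_pos: [459.0, 231.3, 213.6]
ee_rot: [-180.0, 0.0, 80.8]
force: [1.1, -0.6, 0.1]
gripper_width: 90.9
gripper_force: 0.0
```

```bash
python3 -c "
from h import *
rel((528,414,110),80.5)"
```

```text
t 1.77 pos [459.  231.3 213.6] rot [-1.7998e+02  4.0000e-02  8.0770e+01] -> d [191.4  38.9 103.4] roll 0.05
```

arm_command:
  rows:
    - {"delta_pos": [191,39,103],"roll": 0,"jaw": 100}
    - {"delta_pos": [191,39,103],"roll": 0,"jaw": 100}
    - {"delta_pos": [191,39,103],"roll": 0,"jaw": 100}
    - {"delta_pos": [191,39,103],"roll": 0,"jaw": 100}
    - {"delta_pos": [191,39,103],"roll": 0,"jaw": 100}
    - {"delta_pos": [191,39,103],"roll": 0,"jaw": 100}
    - {"delta_pos": [191,39,103],"roll": 0,"jaw": 100}
    - {"delta_pos": [191,39,103],"roll": 0,"jaw": 100}
    - {"delta_pos": [191,39,103],"roll": 0,"jaw": 100}
    - {"delta_pos": [191,39,103],"roll": 0,"jaw": 100}
    - {"delta_pos": [191,39,103],"roll": 0,"jaw": 100}

```text
time_s: 2.68
ee_pos: [528.5, 410.4, 112.5]
ee_rot: [179.9, -0.1, 80.7]
force: [-0.6, 0.0, -0.2]
gripper_width: 91.4
gripper_force: 0.0
```

Run:
```python
from h import *
rel((528,414,12),80.5)
f=grab('top'); cv2.imwrite('pics/t2.png',cv2.resize(f['img'][130:300,130:360],None,fx=3,fy=3,interpolation=2))
```

```text
t 2.68 pos [528.5 410.4 112.5] rot [ 1.7992e+02 -6.0000e-02  8.0650e+01] -> d [  3.4  -1.3 100.5] roll 0.03
```

View pics/t2.png

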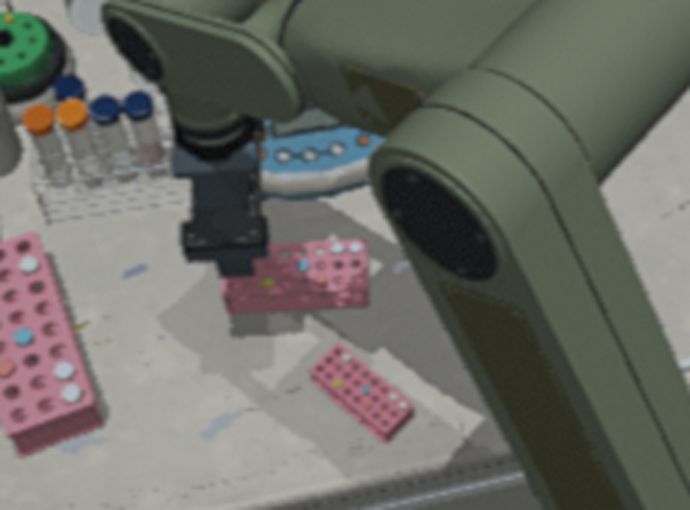

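The gripper stands over the far-left end of the middle rack, at crop position (230,260), with the tubes and balance clear. I descend and grip.

arm_command:
  rows:
    - {"delta_pos": [3,-1,25],"roll": 0,"jaw": 100}
    - {"delta_pos": [3,-1,50],"roll": 0,"jaw": 100}
    - {"delta_pos": [3,-1,70],"roll": 0,"jaw": 100}
    - {"delta_pos": [3,-1,85],"roll": 0,"jaw": 100}
    - {"delta_pos": [3,-1,95],"roll": 0,"jaw": 100}
    - {"delta_pos": [3,-1,100],"roll": 0,"jaw": 100}
    - {"delta_pos": [3,-1,100],"roll": 0,"jaw": 100}
    - {"delta_pos": [3,-1,100],"roll": 0,"jaw": 100}
    - {"delta_pos": [3,-1,100],"roll": 0,"jaw": 100}

```text
time_s: 3.48
ee_pos: [528.6, 415.0, 12.3]
ee_rot: [179.9, -0.1, 80.7]
force: [-1.1, 1.3, 0.8]
gripper_width: 91.0
gripper_force: 0.0
```

arm_command:
  rows:
    - {"delta_pos": [0,0,0],"roll": 0,"jaw": 75}
    - {"delta_pos": [0,0,0],"roll": 0,"jaw": 65}
    - {"delta_pos": [0,0,0],"roll": 0,"jaw": 50}
    - {"delta_pos": [0,0,0],"roll": 0,"jaw": 50}
    - {"delta_pos": [0,0,0],"roll": 0,"jaw": 50}
    - {"delta_pos": [0,0,0],"roll": 0,"jaw": 50}
    - {"delta_pos": [0,0,0],"roll": 0,"jaw": 50}
    - {"delta_pos": [0,0,0],"roll": 0,"jaw": 50}
  squeeze: 25

```text
time_s: 4.15
ee_pos: [528.0, 414.6, 11.2]
ee_rot: [180.0, -0.0, 80.7]
force: [-0.3, -0.2, 1.6]
gripper_width: 62.0
gripper_force: 25.0
```

arm_command:
  rows:
    - {"delta_pos": [0,0,-10],"roll": 0,"jaw": 50}
    - {"delta_pos": [0,0,-30],"roll": 0,"jaw": 50}
    - {"delta_pos": [0,0,-55],"roll": 0,"jaw": 50}
    - {"delta_pos": [0,0,-80],"roll": 0,"jaw": 50}
    - {"delta_pos": [0,0,-100],"roll": 0,"jaw": 50}
    - {"delta_pos": [0,0,-110],"roll": 0,"jaw": 50}
    - {"delta_pos": [0,0,-110],"roll": 0,"jaw": 50}
    - {"delta_pos": [0,0,-110],"roll": 0,"jaw": 50}

```text
time_s: 4.82
ee_pos: [527.5, 414.3, 120.7]
ee_rot: [-180.0, 0.0, 80.7]
force: [-0.6, -0.4, -1.2]
gripper_width: 61.7
gripper_force: 25.0
```

Run:
```python
from h import *
rel((510.3,-45.9,120),102.9)
f=grab('scene'); cv2.imwrite('pics/s3.png',cv2.resize(f['img'][150:320,100:400],None,fx=2.5,fy=2.5,interpolation=2))
```

```text
t 4.82 pos [527.5 414.3 120.7] rot [-1.7999e+02  2.0000e-02  8.0720e+01] -> d [-457.    57.2    0.8] roll -4.44
```

View pics/s3.png

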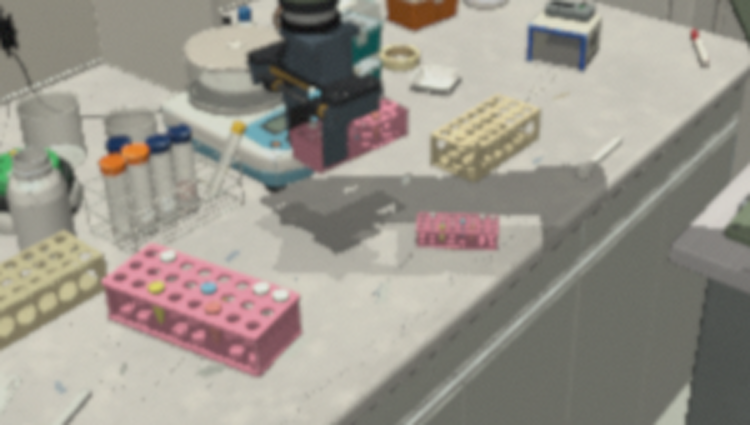

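The rack is held level at crop (350,135). I carry it over the cream rack to in front of the mouth.

arm_command:
  rows:
    - {"delta_pos": [-15,2,0],"roll": 0,"jaw": 50}
    - {"delta_pos": [-40,5,0],"roll": 0,"jaw": 50}
    - {"delta_pos": [-67,8,0],"roll": -0.3,"jaw": 50}
    - {"delta_pos": [-95,12,0],"roll": -0.6,"jaw": 50}
    - {"delta_pos": [-123,15,0],"roll": -0.9,"jaw": 50}
    - {"delta_pos": [-151,19,0],"roll": -1.2,"jaw": 50}
    - {"delta_pos": [-179,22,0],"roll": -1.5,"jaw": 50}
    - {"delta_pos": [-207,26,0],"roll": -1.9,"jaw": 50}
    - {"delta_pos": [-235,29,0],"roll": -2.3,"jaw": 50}
    - {"delta_pos": [-263,33,0],"roll": -2.7,"jaw": 50}
    - {"delta_pos": [-291,36,0],"roll": -3.1,"jaw": 50}
    - {"delta_pos": [-319,40,0],"roll": -3.5,"jaw": 50}
    - {"delta_pos": [-347,43,0],"roll": -3.9,"jaw": 50}
    - {"delta_pos": [-375,47,0],"roll": -4.2,"jaw": 50}
    - {"delta_pos": [-402,50,0],"roll": -4.4,"jaw": 50}
    - {"delta_pos": [-428,54,0],"roll": -4.4,"jaw": 50}
    - {"delta_pos": [-447,56,0],"roll": -4.4,"jaw": 50}
    - {"delta_pos": [-457,57,0],"roll": -4.4,"jaw": 50}
    - {"delta_pos": [-457,57,0],"roll": -4.4,"jaw": 50}
    - {"delta_pos": [-457,57,0],"roll": -4.4,"jaw": 50}

```text
time_s: 6.53
ee_pos: [509.8, -45.4, 120.0]
ee_rot: [-179.9, -0.1, 102.7]
force: [0.4, -0.7, -0.8]
gripper_width: 61.1
gripper_force: 25.0
```

Run:
```python
from h import *
rel((510.3,-45.9,12),102.9)
f=grab('top'); W=world(f); im=f['img']
m=np.zeros(im.shape[:2],bool); m[140:200,375:440]=1
for lo,hi in((60,76),(82,98)):
    p,r=blob(W,m,lo,hi); print(len(p),r)
f=grab('scene'); W=world(f); cv2.imwrite('pics/s4.png',cv2.resize(f['img'][130:250,220:420],None,fx=3.5,fy=3.5,interpolation=2))
```

```text
t 6.53 pos [509.8 -45.4 120. ] rot [-1.7990e+02 -7.0000e-02  1.0265e+02] -> d [ -0.7   0.6 108. ] roll -0.05
12 ((519.5317993164062, -297.9450378417969), (6.459692001342773, 20.756227493286133), 16.589933395385742)
0 ((0.0, 0.0), (0.0, 0.0), 0.0)
```

View pics/s4.png

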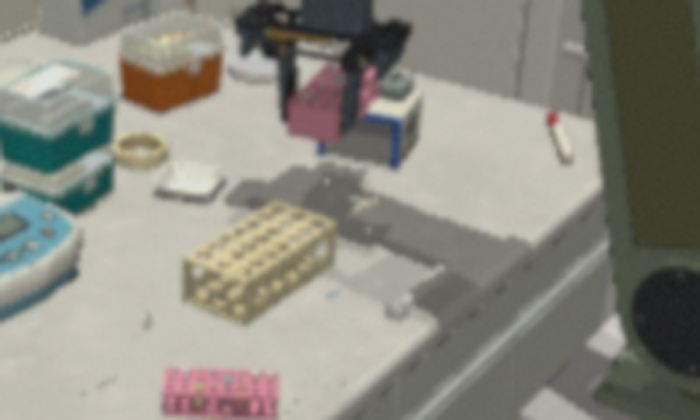

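arm_command:
  rows:
    - {"delta_pos": [-1,1,25],"roll": 0,"jaw": 50}
    - {"delta_pos": [-1,1,50],"roll": 0,"jaw": 50}
    - {"delta_pos": [-1,1,73],"roll": 0,"jaw": 50}
    - {"delta_pos": [-1,1,90],"roll": 0,"jaw": 50}
    - {"delta_pos": [-1,1,100],"roll": 0,"jaw": 50}
    - {"delta_pos": [-1,1,105],"roll": 0,"jaw": 50}
    - {"delta_pos": [-1,1,107],"roll": 0,"jaw": 50}
    - {"delta_pos": [-1,1,108],"roll": 0,"jaw": 50}
    - {"delta_pos": [-1,1,108.5],"roll": 0,"jaw": 50}
    - {"delta_pos": [-1,1,108.5],"roll": 0,"jaw": 50}
    - {"delta_pos": [-1,1,108.5],"roll": 0,"jaw": 50}

```text
time_s: 7.55
ee_pos: [512.1, -46.5, 13.2]
ee_rot: [179.9, 0.0, 102.7]
force: [0.5, -0.5, -1.3]
gripper_width: 61.6
gripper_force: 25.0
```

Run:
```python
from h import *
rel((536.3,-157.9,11.5),102.9)
f=dict(np.load('scene.npz')); W=world(f); m=np.zeros(W.shape[:2],bool); m[140:182,300:350]=1
for lo,hi in((15,100),(60,76),(82,98)):
    p,r=blob(W,m,lo,hi); print(len(p),r)
f=grab('scene'); W=world(f); im=f['img']
p=W[150:200,280:350].reshape(-1,3); c=im[150:200,280:350].reshape(-1,3).astype(int)
h=cv2.cvtColor(im,cv2.COLOR_BGR2HSV)[150:200,280:350].reshape(-1,3)
k=((h[:,0]>155)|(h[:,0]<5))&(h[:,1]>70)&(p[:,2]>-5)
print('pink',k.sum(),cv2.minAreaRect(p[k][:,:2].astype(np.float32)),np.percentile(p[k][:,2],[1,99]))
cv2.imwrite('pics/s5.png',cv2.resize(im[130:220,260:380],None,fx=6,fy=6,interpolation=2))
```

```text
t 7.55 pos [512.1 -46.5  13.2] rot [1.7991e+02 4.0000e-02 1.0271e+02] -> d [-113.9   -0.9    1.8] roll -0.04
272 ((591.7216796875, -399.5439453125), (101.85060119628906, 429.1967468261719), 12.559258460998535)
103 ((531.2031860351562, -253.78469848632812), (48.66667938232422, 107.43567657470703), 9.96399974822998)
44 ((543.8875732421875, -273.4841613769531), (38.8318977355957, 50.068580627441406), 29.824987411499023)
pink 171 ((524.443115234375, -99.95930480957031), (79.29151916503906, 171.74716186523438), 17.692424774169922) [ 3.49727824 47.79338346]
```

View pics/s5.png

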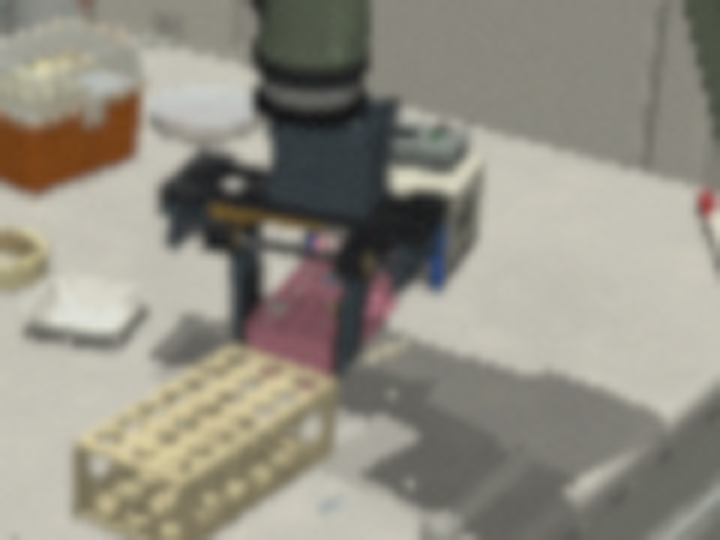

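The rack is in line with the mouth and about 2 mm above the worktop. I lower it and slide in.

arm_command:
  rows:
    - {"delta_pos": [0,0,1],"roll": 0,"jaw": 50}
    - {"delta_pos": [0,-1,1.5],"roll": 0,"jaw": 50}
    - {"delta_pos": [-5,-1,1.5],"roll": 0,"jaw": 50}
    - {"delta_pos": [-11,-1,1.5],"roll": 0,"jaw": 50}
    - {"delta_pos": [-17,-1,1.5],"roll": 0,"jaw": 50}
    - {"delta_pos": [-23,-1,1.5],"roll": 0,"jaw": 50}
    - {"delta_pos": [-29,-1,1.5],"roll": 0,"jaw": 50}
    - {"delta_pos": [-35,-1,1.5],"roll": 0,"jaw": 50}
    - {"delta_pos": [-41,-1,1.5],"roll": 0,"jaw": 50}
    - {"delta_pos": [-46,-1,1.5],"roll": 0,"jaw": 50}
    - {"delta_pos": [-50,-1,1.5],"roll": 0,"jaw": 50}
    - {"delta_pos": [-50,-1,1.5],"roll": 0,"jaw": 50}
    - {"delta_pos": [-50,-1,1.5],"roll": 0,"jaw": 50}

```text
time_s: 8.68
ee_pos: [522.1, -96.5, 11.1]
ee_rot: [180.0, 0.1, 102.7]
force: [-0.1, -1.5, 4.2]
gripper_width: 61.5
gripper_force: 25.0
```

arm_command:
  rows:
    - {"delta_pos": [-5,0,0],"roll": 0,"jaw": 50}
    - {"delta_pos": [-11,0,0],"roll": 0,"jaw": 50}
    - {"delta_pos": [-17,0,0],"roll": 0,"jaw": 50}
    - {"delta_pos": [-23,0,0],"roll": 0,"jaw": 50}
    - {"delta_pos": [-29,0,0],"roll": 0,"jaw": 50}
    - {"delta_pos": [-35,0,0],"roll": 0,"jaw": 50}
    - {"delta_pos": [-41,0,0],"roll": 0,"jaw": 50}
    - {"delta_pos": [-46,0,0],"roll": 0,"jaw": 50}
    - {"delta_pos": [-50,0,0],"roll": 0,"jaw": 50}
    - {"delta_pos": [-52,0,0],"roll": 0,"jaw": 50}
    - {"delta_pos": [-52,0,0],"roll": 0,"jaw": 50}

```text
time_s: 9.6
ee_pos: [533.2, -146.4, 11.1]
ee_rot: [180.0, -0.0, 102.7]
force: [0.9, 1.3, 5.1]
gripper_width: 61.7
gripper_force: 25.0
```

```bash
python3 -c "
from h import *
rel((536.3,-157.9,11.5),102.9)"
```

```text
t 9.6 pos [ 533.2 -146.4   11.1] rot [ 1.7999e+02 -1.0000e-02  1.0270e+02] -> d [-11.9   0.5  -0.4] roll -0.04
```

12 mm to the estimated home position. I creep in and watch the force.

arm_command:
  rows:
    - {"delta_pos": [-2,0,0],"roll": 0,"jaw": 50}
    - {"delta_pos": [-4,0,0],"roll": 0,"jaw": 50}
    - {"delta_pos": [-6,0,0],"roll": 0,"jaw": 50}
    - {"delta_pos": [-8,0,0],"roll": 0,"jaw": 50}
    - {"delta_pos": [-9,0,0],"roll": 0,"jaw": 50}
    - {"delta_pos": [-10,0,0],"roll": 0,"jaw": 50}
    - {"delta_pos": [-10,0,0],"roll": 0,"jaw": 50}
    - {"delta_pos": [-10,0,0],"roll": 0,"jaw": 50}

```text
time_s: 10.27
ee_pos: [535.3, -155.7, 11.1]
ee_rot: [180.0, -0.0, 102.7]
force: [-0.4, 2.8, 6.0]
gripper_width: 61.5
gripper_force: 25.0
```

arm_command:
  rows:
    - {"delta_pos": [-1,0,0],"roll": 0,"jaw": 50}
    - {"delta_pos": [-2,0,0],"roll": 0,"jaw": 50}
    - {"delta_pos": [-2,0,0],"roll": 0,"jaw": 50}
    - {"delta_pos": [-2,0,0],"roll": 0,"jaw": 50}

```text
time_s: 10.6
ee_pos: [535.6, -157.6, 11.1]
ee_rot: [180.0, -0.0, 102.7]
force: [-1.0, 2.9, 5.0]
gripper_width: 61.5
gripper_force: 25.0
```

arm_command:
  rows:
    - {"delta_pos": [-1,0,0],"roll": 0,"jaw": 50}
    - {"delta_pos": [-2,0,0],"roll": 0,"jaw": 50}
    - {"delta_pos": [-2,0,0],"roll": 0,"jaw": 50}
    - {"delta_pos": [-2,0,0],"roll": 0,"jaw": 50}

```text
time_s: 10.93
ee_pos: [536.0, -159.2, 11.1]
ee_rot: [-180.0, -0.1, 102.7]
force: [-0.5, 3.2, 6.4]
gripper_width: 61.3
gripper_force: 25.0
```

arm_command:
  rows:
    - {"delta_pos": [-1,0,0],"roll": 0,"jaw": 50}
    - {"delta_pos": [-2,0,0],"roll": 0,"jaw": 50}
    - {"delta_pos": [-2,0,0],"roll": 0,"jaw": 50}
    - {"delta_pos": [-2,0,0],"roll": 0,"jaw": 50}

```text
time_s: 11.27
ee_pos: [536.0, -159.2, 11.1]
ee_rot: [-180.0, -0.2, 102.7]
force: [-0.0, 10.2, 7.2]
gripper_width: 61.3
gripper_force: 25.0
```

Home contact: 10 N along the tunnel with no further motion, 1 mm from the predicted position. I release and rise.

arm_command:
  rows:
    - {"delta_pos": [0,0,0],"roll": 0,"jaw": 70}
    - {"delta_pos": [0,0,0],"roll": 0,"jaw": 80}
    - {"delta_pos": [0,0,0],"roll": 0,"jaw": 95}
    - {"delta_pos": [0,0,0],"roll": 0,"jaw": 95}
    - {"delta_pos": [0,0,0],"roll": 0,"jaw": 95}
    - {"delta_pos": [0,0,-5],"roll": 0,"jaw": 95}
    - {"delta_pos": [0,0,-15],"roll": 0,"jaw": 95}
    - {"delta_pos": [0,0,-35],"roll": 0,"jaw": 95}
    - {"delta_pos": [0,0,-65],"roll": 0,"jaw": 95}
    - {"delta_pos": [0,0,-100],"roll": 0,"jaw": 95}
    - {"delta_pos": [0,0,-135],"roll": 0,"jaw": 95}
    - {"delta_pos": [0,0,-165],"roll": 0,"jaw": 95}
    - {"delta_pos": [100,100,-180],"roll": 0,"jaw": 95}
    - {"delta_pos": [200,100,-180],"roll": 0,"jaw": 95}
    - {"delta_pos": [250,100,-180],"roll": 0,"jaw": 95}
    - {"delta_pos": [250,100,-180],"roll": 0,"jaw": 95}
    - {"delta_pos": [250,100,-180],"roll": 0,"jaw": 95}
    - {"delta_pos": [250,100,-180],"roll": 0,"jaw": 95}
    - {"delta_pos": [250,100,-180],"roll": 0,"jaw": 95}
    - {"delta_pos": [250,100,-180],"roll": 0,"jaw": 95}

```text
time_s: 12.93
ee_pos: [579.4, 108.9, 192.2]
ee_rot: [179.8, -0.1, 103.0]
force: [-0.3, -0.2, 0.2]
gripper_width: 86.9
gripper_force: 0.0
```

Run:
```python
from h import *
f=grab('top'); W=world(f); im=f['img']
h=cv2.cvtColor(im,cv2.COLOR_BGR2HSV)
k=((h[...,0]>155)|(h[...,0]<5))&(h[...,1]>70)&(W[...,2]>25)&(W[...,2]<48)
k[:, :330]=0
print('pink',k.sum(),cv2.minAreaRect(W[k][:,:2].astype(np.float32)),np.percentile(W[k][:,2],[5,50,95]))
m=np.zeros(k.shape,bool); m[192:240,272:345]=1; print('cream',blob(W,m,15,70)[1])
a=cv2.resize(im[130:250,260:460],None,fx=3,fy=3,interpolation=2)
cv2.imwrite('pics/t6.png',a); s=env.state(); print(s['time_s'],s['ee_pos'],s['gripper_width'])
```

```text
pink 1 ((520.2840576171875, -222.917236328125), (0.0, 0.0), 0.0) [36.60514161 36.60514161 36.60514161]
cream ((473.737060546875, 111.28844451904297), (164.42529296875, 88.65017700195312), 88.34917449951172)
12.9833 [579.1025689  106.33821739 191.91750466] 86.8252469260107
```

View pics/t6.png

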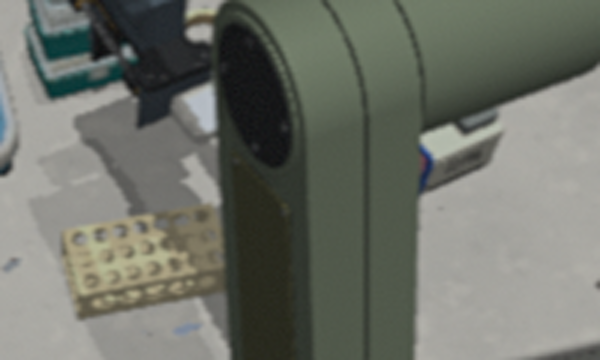

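The cream rack at crop (145,255) has not moved. The arm hides the hood mouth, so I look from the scene camera.

Run:
```python
from h import *
f=grab('scene'); W=world(f); im=f['img']
h=cv2.cvtColor(im,cv2.COLOR_BGR2HSV)
k=((h[...,0]>155)|(h[...,0]<5))&(h[...,1]>60)&(W[...,2]>3)&(W[...,2]<48)&(W[...,0]>470)&(W[...,0]<600)&(W[...,1]<-50)&(W[...,1]>-250)
p=W[k]; o=np.array([546.5,-201.7]); a=np.radians(-77.2); d=p[:,:2]-o
xh=d@[np.cos(a),np.sin(a)]; yh=d@[-np.sin(a),np.cos(a)]
print(k.sum(),'xh',np.percentile(xh,[1,5,50,99]).round(),'yh',np.percentile(yh,[2,50,98]).round(),'z',np.percentile(p[:,2],[2,50,98]).round())
cv2.imwrite('pics/s7.png',cv2.resize(im[120:230,250:400],None,fx=5,fy=5,interpolation=2))
```

```text
245 xh [-70. -68. -43.  43.] yh [-31.  -5.  28.] z [ 4. 36. 42.]
```

View pics/s7.png

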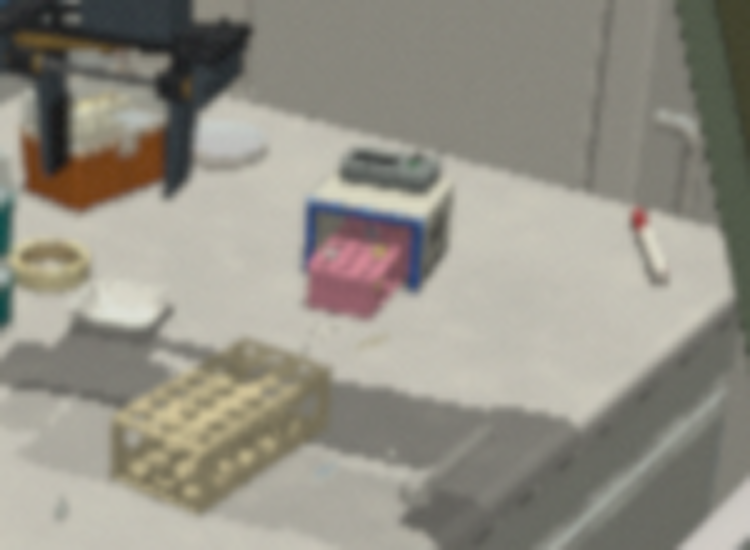

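The rack sits flat in the hood at crop (355,270). Its trailing end is at x_h ≈ -68 mm (expected -67), and it is centred.

```bash
python3 -c "
from workcell import env
print(env.job_done())"
```

```text
the job is handed in; nothing more can be done
None
```

The pink rack is fully in under the reader hood, against the back stop and flat on the worktop with about 67 mm sticking out; the cream rack hasn't moved, and the job was handed in after about 13 s.

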